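# Seat a nesting-box panel in the glue-up jig

## Robot

A 6-joint arm with a two-finger parallel gripper is mounted at the origin on the work surface. World frame = base frame: x ahead of the robot, y to its left, z up, the work surface at z = 0. Lengths are in m, angles in rad, forces in N, time in s.
With the tool pointing down it reaches from about 0.35 to 0.975 m from the base axis. Payload 4.9 kg.
Tool frame: the origin (TCP) lies midway between the tips of the shut fingers; the grasp point (between the pads) lies 19 mm behind it; z points along the fingers, y is the line along which they close (so a half turn about z gives the same grasp; the last joint's range is limited). The gripper opens to 85 mm and grips with 20 to 120 N. Pads are 22 mm wide; open, the fingers measure 114 mm over their backs; the gripper's body (76 mm by 85 mm) begins 54 mm behind the grasp point. The pads swing forward as they close: fully open they stand 13 mm farther back than shut.
Start: joints at [1.2, 0.053, 1.613, -0, 1.476, -0.119], TCP at [0.156, 0.605, 0.231] pointing down, gripper open.
Joint ranges: [-3.01, 3.01], [-1.01, 2.22], [0.06, 2.58], [-1.02, 4.17], [0.09, 2.62], [-3.14, 3.14]. Speed limits (rad/s): [2.57, 2.57, 3.14, 3.14, 3.14, 3.14].

## Interface

Orientations are given as a unit quaternion [w, x, y, z].
In Python, from plant import * gives the robot as it stands.
- The arm moves only by the tool jog_arm, never from a script. Its argument "targets" is a list of rows, each a list of 3 entries, a list of its own where there are three numbers: the shift along the tool's x, y, z in units of 25 mm (1.0 is 25 mm), then the turn, a rotation vector about the tool's x, y, z in units of 8 degrees (1.0 is 8 degrees), then the opening in per cent of the stroke, from 0 (shut) to 100 (fully open). A call has 1 to 8 rows; each row is the pose to reach, as a shift and turn from the pose commanded when the call began, along the tool's axes at that moment; what a row does not reach only later rows make up. A row lasts 1/8 s, in which the tool goes at most 62.5 mm and 10.7 degrees, less where a joint would pass 70% of its speed; a pose out of reach is approached as far as the arm can. A call with a gripper value outside its range is refused whole. The fingers move at their own pace and stop on an object; the grip force is fixed at half the most. Time passes only in rows, so rows that repeat a pose let the fingers close. It gives the time, the measured TCP pose, the force, the opening and the grip force at its end, in the units of the state.
- state(): the state, without advancing time (a new reading comes with each control period).
- grab_frame(name): name is "scene" or "top" or "wrist"; returns (picture, depth): 384x512x3 uint8, red, green, blue; 384x512 float32, m along the optical axis (not along the pixel's ray), 0 where there is no reading.
- camera_params(name): a dict with "fovy" (degrees; the focal length in pixels is half the picture's height over the tangent of half this angle, whatever the lens; pixels are square), "cx", "cy" (the principal point, pixels), "rvec" (rotation vector, rad) and "tvec" (3), from world to camera coordinates, as OpenCV has them; the wrist camera has in their place "hand_eye" (4x4, takes a point from camera to tool coordinates, whose origin is the TCP and whose axes are the flange's). Camera axes: x right, y down, z forward; pixel columns grow to the right and rows downward; lengths in m; the calibration is good to about 2 mm. A picture is of the moment at which its call begins: read the wrist's pose just before it. camera_params takes no time and is no camera call.
- job_done(): hands the job in; it is judged then, once.
The state is a dict: "time": time; "joint_pos": joint angles; "joint_vel": joint speeds; "joint_efforts": joint torques, N m; "tool_pos": TCP position; "tool_rot": TCP orientation; "contact_force": force on the tool from outside, world axes, zero at the start; "ft_torque": the same for the moment, N m; "gripper_width": opening from 0.0 (shut) to 1.0 (fully open); "grasp_force": force on a finger pad.
Only numpy, scipy, OpenCV 4.12 (cv2) and the standard library are available. Lean on these libraries where they do the work, as an engineer would, in place of code of your own. Each camera call takes 0.05 s, during which the arm holds its last target. There are 200 camera calls.

## Task

Get the loose pine panel with the round hole ready for gluing: push it flat along the jig's grey board until one long edge lies flush against the long dark back fence and its end is hard up against the short end stop, and push the blue sliding stop from behind until its red pad is up against the panel's other end, leaving no gaps. Only push with the fingertips: do not pinch, lift or tip the panel or put the fingers on the red pad, and leave everything else on the bench where it is. Finish with the hand clear.

Things in the scene. Friction and masses are not known exactly. Their poses are not given: they have to be found in the camera images.
- jig: Fixed glue-up jig; origin on the bench under it. In mm: grey laminated board, top at z 12, x -120..130, y -170..160. Dark back fence: inner face x = 90, y -170..130. Dark end stop: inner face y = 130, x -100..115. Both 25 thick, tops at z 42. Jig x points away from the robot to the fence, y along the fence to the end stop; yaw within 17 degrees.
- panel: Loose pine panel, 90 (own x) x 130 (own y) x 20 mm, 0.1-0.2 kg, 33 mm hole 25 mm from centre towards own +y. Origin: centre of underside. Starts flat on the board 35-65 mm short of the fence, up to 17 degrees askew to the jig. Its +x edge goes to the fence, its +y end to the end stop; seated: origin at jig x 45, y 65, z 12 mm, yaw as the jig's.
- stop (a joint): Sliding stop of the jig: metres moved along jig +y, 0 (farthest back) to 0.125; its pad's front face is at jig y = joint - 0.110, so 0.110 means touching the end of a seated panel. Moves stiffly (about 1.5 N) and stays where left; it can push the panel ahead of it.
- stop_face (a point): Centre of the sliding stop's front (jig +y) face, 12 mm above the board. The stop: blue block with a red front pad (5 mm thick, not to be touched), 90 mm wide (jig x -7.5..82.5), 30 mm thick along jig y in all (rear face 30 mm behind this point), top 30 mm above the board. Push on the blue rear face.
- glue: White glue bottle, 54 mm diameter, 150 mm high, standing behind the fence; bystander. Origin: centre of its base.
- jar: Jar, 66 mm diameter, 85 mm high, standing behind the fence; bystander. Origin: centre of its base.
- offcut: Pine offcut 50 x 60 x 40 mm behind the fence; bystander. Origin: centre of its underside.
- tape: Yellow tape roll lying flat, 90 mm diameter, 24 mm high, outside the jig on the robot's side, towards the end stop; bystander. Origin: centre of its underside.
- screwdriver: Screwdriver, 200 mm long, lying on the bench beyond the end stop; bystander. Origin: on its underside, along its length.
- square: Try square (100 mm wooden stock, 160 mm steel blade along its own +x), lying flat on the bench on the sliding-stop side; bystander. Origin: underside of the stock's middle.
Not all that is in view belongs to the job. Leave any green, pink or turquoise look-alike of the panel alone.

How it is judged:
By the outcome, as a careful person would: the job done as asked, in the order asked, and still so for the second after the job is handed in, with the robot touching nothing.
It also fails if it takes over 48 s, if anything falls off the work surface, if the arm or the gripper's body presses on something with over 40 N, if the wrist force passes 120 N, or if a joint passes its speed limit or range.

## Working session

There is one attempt and no reset: what is moved stays moved. The work goes in short steps, Python scripts to look and compute and a tool call to move; the robot and the scene stay as the last step left them, time stands still between calls to the robot, and variables do not carry over. Pictures are saved under pics/ and viewed, at most 10 in all, crops included, and the job is handed in when it is done.

Besides the shell and the picture viewer there is one more tool, called after "Call:" by a JSON object that holds its "fn" and its "kwargs", one argument or row to a line. jog_arm: Moves the arm, as the interface text tells. Its arguments: {"type":"object","properties":{"targets":{"type":"array"}},"required":["targets"]}

```bash
mkdir -p pics; cat > h.py <<'E'
from plant import *
import numpy as np, cv2
def K(p):
    f=192/np.tan(np.radians(p["fovy"])/2); return np.array([[f,0,p["cx"]],[0,f,p["cy"]],[0,0,1]])
def cast(p,uv,z):
    R=cv2.Rodrigues(np.array(p["rvec"],float))[0]; t=np.array(p["tvec"],float).ravel()
    o=-R.T@t; uv=np.atleast_2d(np.array(uv,float))
    d=np.c_[uv,np.ones(len(uv))]@np.linalg.inv(K(p)).T@R
    return o+d*((z-o[2])/d[:,2:3])
E
python3 - <<'E'
from h import *
for n in("scene","top"):
    im,d=grab_frame(n); np.savez("pics/"+n,im=im,d=d)
    cv2.imwrite(f"pics/{n}0.png",im[:,:,::-1]); print(n,camera_params(n))
s=state();print(s)
E
```

```text
scene {'fovy': 54.14628915899459, 'cx': 253.8588981871601, 'cy': 191.01003279590466, 'rvec': array([ 0.95581541,  2.48641063, -1.08802323]), 'tvec': array([ 0.40951504, -0.25738329,  1.33272696])}
top {'fovy': 46.68388105777692, 'cx': 255.31221029544278, 'cy': 189.59521727462524, 'rvec': array([ 2.2139839 , -2.16329138,  0.10414823]), 'tvec': array([0.01294941, 0.57931863, 1.36393226])}
{'time': 0.1, 'joint_pos': array([ 1.20000313e+00,  5.33110683e-02,  1.61411104e+00,  1.37780977e-05,
        1.47598511e+00, -1.19019100e-01]), 'joint_vel': array([-0.00077339, -0.0007491 , -0.00489315,  0.00098745, -0.00104859,
        0.00028242]), 'joint_efforts': array([-8.70716781e-05, -3.94910789e+01, -3.71358669e+01, -1.48503382e-04,
        4.01643512e-03,  1.58439491e-05]), 'tool_pos': array([0.15551217, 0.60478683, 0.23020068]), 'tool_rot': array([-2.26637565e-04,  1.25555416e-01,  9.92086193e-01, -8.78547260e-04]), 'contact_force': array([ 1.00322803,  0.22473329, -1.00279332]), 'ft_torque': array([ 0.01613343,  0.01437163, -0.02787896]), 'grasp_force': 0.0, 'gripper_width': 1.0034443971994087}
```

View pics/top0.png

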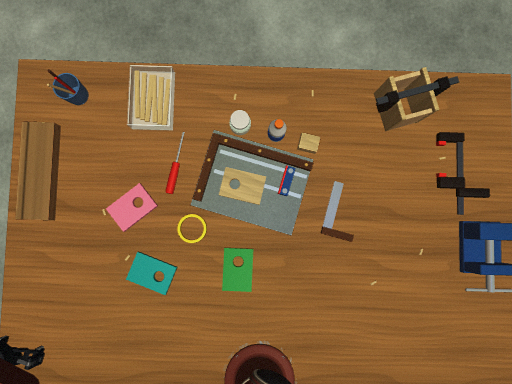

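View pics/scene0.png

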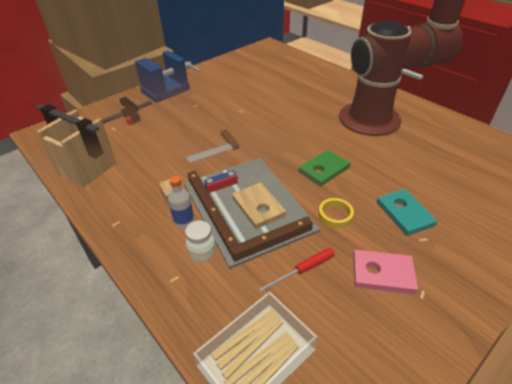

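The top view shows the pine panel at about (242,185), the fence running from (220,133) to (312,165), the end stop at about (205,167) and the blue/red stop at (287,180). The scene view confirms this: panel at (260,203), with the green, pink and turquoise decoys outside the jig.

```bash
python3 - <<'E'
from h import *
p=camera_params("top"); im=np.load("pics/top.npz")["im"]
hsv=cv2.cvtColor(im,cv2.COLOR_RGB2HSV); roi=np.zeros(im.shape[:2],np.uint8)
cv2.fillPoly(roi,[np.array([(190,206),(216,128),(316,164),(294,238)])],255)
def big(m):
    cs=cv2.findContours(m&roi,cv2.RETR_EXTERNAL,cv2.CHAIN_APPROX_NONE)[0]; return max(cs,key=cv2.contourArea)
for n,lo,hi,z in(("panel",(10,60,120),(28,200,255),.032),("blue",(100,120,40),(130,255,255),.042),("fence",(0,60,20),(25,255,95),.042)):
    c=big(cv2.inRange(hsv,lo,hi)); w=cast(p,c[:,0],z)[:,:2]
    r=cv2.minAreaRect(w.astype(np.float32)*1000); print(n,len(c),r,cv2.boxPoints(r).round().tolist())
    if n=="fence":
        a=cv2.approxPolyDP(c,3,True)[:,0]; print(a.tolist(),cast(p,a,z)[:,:2].round(3).tolist())
print(camera_params("wrist"))
E
```

```text
panel 136 ((590.3063354492188, 68.05376434326172), (131.2642059326172, 91.36398315429688), 77.83029174804688) [[532.0, 14.0], [621.0, -6.0], [649.0, 123.0], [559.0, 142.0]]
blue 80 ((606.8399047851562, -71.46051025390625), (22.616979598999023, 91.20343780517578), 74.69677734375) [[560.0, -70.0], [648.0, -94.0], [654.0, -73.0], [566.0, -49.0]]
fence 325 ((606.2913208007812, 34.999237060546875), (323.0241394042969, 215.1166534423828), 74.69100189208984) [[460.0, -92.0], [667.0, -149.0], [753.0, 162.0], [545.0, 219.0]]
[[193, 198], [201, 200], [219, 144], [307, 170], [312, 163], [214, 133]] [[0.547, 0.217], [0.541, 0.192], [0.716, 0.142], [0.642, -0.132], [0.664, -0.147], [0.75, 0.159]]
{'fovy': 66.33422819364624, 'cx': 255.33763930416632, 'cy': 193.93078627001844, 'hand_eye': array([[ 7.38654749e-04, -9.57471564e-01, -2.88526703e-01,
         7.33246017e-02],
       [ 9.99999727e-01,  7.08740378e-04,  2.08146382e-04,
        -2.50259278e-04],
       [ 5.19628280e-06, -2.88526778e-01,  9.57471826e-01,
        -1.41593924e-01],
       [ 0.00000000e+00,  0.00000000e+00,  0.00000000e+00,
         1.00000000e+00]])}
```

Call:
{"fn": "jog_arm", "kwargs": {
  "targets": [
    [[-9,-8,0],[0,0,0.1],50],
    [[-9,-8,0],[0,0,0.1],50],
    [[-18.2,-16.6,0],[0,0,0.1],50],
    [[-18.2,-16.6,0],[0,0,0.1],50],
    [[-18.2,-16.6,0],[0,0,0.1],50],
    [[-18.2,-16.6,0],[0,0,0.1],50],
    [[-18.2,-16.6,0],[0,0,0.1],50],
    [[-18.2,-16.6,0],[0,0,0.1],50]
  ]
}}

```text
time: 1.1
tool_pos: [0.4303, 0.1852, 0.231]
tool_rot: [0.0, 0.132, 0.991, 0.0]
contact_force: [0.2, 0.7, 0.1]
gripper_width: 0.498
grasp_force: 0.0
```

Call:
{"fn": "jog_arm", "kwargs": {
  "targets": [
    [[0,0,0],[0,0,0],50],
    [[0,0,0],[0,0,0],50]
  ]
}}

```text
time: 1.35
tool_pos: [0.4295, 0.1872, 0.2309]
tool_rot: [-0.001, 0.133, 0.991, 0.0]
contact_force: [-0.0, 0.6, 0.3]
gripper_width: 0.502
grasp_force: 0.0
```

Call:
{"fn": "jog_arm", "kwargs": {
  "targets": [
    [[-3.5,-3.1,0],[0,0,0],50],
    [[-3.5,-3.1,0],[0,0,0],50],
    [[-3.5,-3.1,0],[0,0,0],50],
    [[-3.5,-3.1,0],[0,0,0],50]
  ]
}}

```text
time: 1.85
tool_pos: [0.4933, 0.0909, 0.231]
tool_rot: [-0.001, 0.131, 0.991, 0.0]
contact_force: [-0.7, -0.2, 0.4]
gripper_width: 0.498
grasp_force: 0.0
```

```bash
cat >> h.py <<'E'
from scipy.spatial.transform import Rotation as Ro
def wrist():
    s=state(); q=s["tool_rot"]; T=np.eye(4); T[:3,:3]=Ro.from_quat(np.r_[q[1:],q[0]]).as_matrix(); T[:3,3]=s["tool_pos"]
    im,d=grab_frame("wrist"); p=dict(camera_params("wrist")); C=np.linalg.inv(T@p["hand_eye"])
    p["rvec"]=cv2.Rodrigues(C[:3,:3])[0]; p["tvec"]=C[:3,3]; return im,p,s
E
python3 - <<'E'
from h import *
import pickle
im,p,s=wrist(); pickle.dump((im,p),open("pics/w1.pkl","wb")); cv2.imwrite("pics/w1.png",im[:,:,::-1]); print(s["tool_pos"],s["tool_rot"])
E
```

```text
[0.4932563  0.09094494 0.23097844] [-5.08752704e-04  1.31464730e-01  9.91320688e-01  2.45337772e-04]
```

View pics/w1.png

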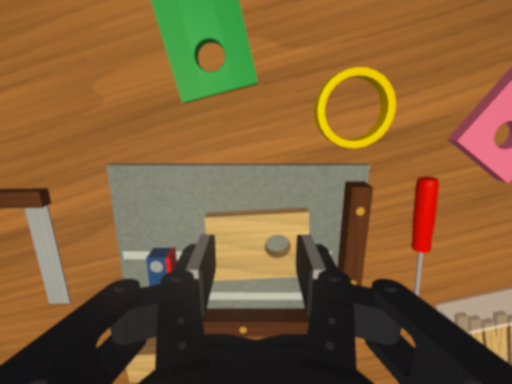

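The wrist view shows the panel at columns 205–310, rows 212–282, the board's near edge from (108,165) to (370,163), the end stop's inner edge at column 345, and the red pad at (170,258).

```bash
python3 - <<'E'
from h import *
import pickle
im,p=pickle.load(open("pics/w1.pkl","rb")); g=im.astype(int)
hsv=cv2.cvtColor(im,cv2.COLOR_RGB2HSV)
def fit(uv,z):
    w=cast(p,uv,z)[:,:2]; l=cv2.fitLine(w.astype(np.float32),cv2.DIST_HUBER,0,.001,.001).ravel(); return l
sat=hsv[:,:,1].astype(int)
# board near edge: wood (saturated) -> grey, per column
b=[(u,140+int(np.argmax(sat[140:190,u]<70))-.5) for u in range(120,360,5)]
L=fit(b,.012); d=L[:2]*np.sign(L[1]); yaw=np.arctan2(-d[0],d[1]); print("board edge yaw",np.degrees(yaw))
# end stop inner edge: grey->brown going right in rows 190..235
e=[(320+int(np.argmax((sat[v,320:370]>90)))-.5,v) for v in range(188,236,3)]
E_=fit(e,.042); print("endstop yaw",np.degrees(np.arctan2(E_[1],E_[0])%np.pi-np.pi), e[0],e[-1])
f=[(u,296+int(np.argmax(sat[296:325,u]>90))-.5) for u in range(218,296,6)]
F=fit(f,.042); print("fence",np.degrees(np.arctan2(-F[0],F[1])),f[0],f[-1])
jx=np.array([np.cos(yaw),np.sin(yaw)]); jy=np.array([-jx[1],jx[0]])
m=cv2.inRange(hsv,(10,50,120),(28,200,255)); roi=np.zeros_like(m); roi[200:300,195:325]=255
c=max(cv2.findContours(m&roi,cv2.RETR_EXTERNAL,cv2.CHAIN_APPROX_NONE)[0],key=cv2.contourArea)
red=np.array([(u,v) for v in range(245,275) for u in range(150,185) if g[v,u,0]>130 and g[v,u,1]<80 and g[v,u,2]<80])
print("red cols",red.min(0),red.max(0))
ox=[(L[2:]@jx)+.12,(F[2:]@jx)-.09]; oy=E_[2:]@jy-.13; print("ox cand",ox,"oy",oy)
# board corners check
o=np.mean(ox)*jx+oy*jy; print("origin",o)
P=cast(p,c[:,0],.032)[:,:2]-o; print("panel jig extents",np.c_[P@jx,P@jy].min(0),np.c_[P@jx,P@jy].max(0), cv2.approxPolyDP(c,4,True)[:,0].tolist())
ne=[(u,200+int(np.argmax(hsv[200:225,u,2]>170))) for u in range(212,304,6)]
N=fit(ne,.032); print("panel near edge yaw",np.degrees(np.arctan2(-N[0]*np.sign(N[1]),abs(N[1]))),ne[0],ne[-1],(N[2:]-o)@jx)
R=cast(p,[(red[:,0].max()+.5,258)],.040)[0,:2]-o; print("pad front y",R@jy,"joint",R@jy+.11)
t=state()["tool_pos"][:2]-o; print("tcp jig",t@jx,t@jy)
E
```

```text
board edge yaw -15.07005
endstop yaw -14.631467 (344.5, 188) (340.5, 233)
fence -15.081976 (218, 308.5) (290, 308.5)
red cols [165 257] [170 272]
ox cand [np.float32(0.5694982), np.float32(0.54793584)] oy 0.1905986
origin [0.58905756 0.03877734]
panel jig extents [-0.06153621 -0.03981994] [0.04381619 0.09308965] [[307, 208], [206, 212], [205, 234], [215, 238], [214, 281], [296, 277], [296, 237], [309, 234]]
panel near edge yaw -12.030045 (212, 217) (302, 213) -0.04963306
pad front y -0.08197023303644488 joint 0.028029766963555122
tcp jig -0.1062276418521734 0.02560430648513189
```

```bash
python3 - <<'E'
from h import *
import pickle
im,p=pickle.load(open("pics/w1.pkl","rb")); sat=cv2.cvtColor(im,cv2.COLOR_RGB2HSV)[:,:,1].astype(int)
y=np.radians(-15.07); jx=np.array([np.cos(y),np.sin(y)]); jy=np.array([-jx[1],jx[0]])
for v in(170,175): 
    k=np.flatnonzero(sat[v,90:400]<70)+90; w=cast(p,[(k[0]-.5,v),(k[-1]+.5,v)],.012)[:,:2]@jy; print(k[0],k[-1],w,"oy",w[0]+.17,w[1]-.16)
for uv in((344.5,188),(340.5,233)): print("oy endstop bottom",cast(p,[uv],.012)[0,:2]@jy-.13)
print("fence bottom ox",cast(p,[(255,308.5)],.012)[0,:2]@jx-.09)
s=state()["tool_pos"][:2]; print("tcp",s@jx,s@jy)
E
```

```text
108 368 [0.03100721 0.3575481 ] oy 0.20100720548433557 0.19754810340057258
108 367 [0.03008093 0.35700056] oy 0.2000809255222995 0.1970005604374517
oy endstop bottom 0.19955404391515247
oy endstop bottom 0.19965838592297236
fence bottom ox 0.5713863199531143
tcp 0.4524895391898561 0.216202492592604
```

Call:
{"fn": "jog_arm", "kwargs": {
  "targets": [
    [[0,0,2.5],[0,0,0],50],
    [[0,0,5],[0,0,0],50],
    [[0,0,7],[0,0,0],50],
    [[0,0,8],[0,0,0],50],
    [[0,0,8.5],[0,0,0],50],
    [[0,0,8.5],[0,0,0],50]
  ]
}}

```text
time: 2.65
tool_pos: [0.4934, 0.0903, 0.0186]
tool_rot: [-0.0, 0.132, 0.991, -0.0]
contact_force: [0.0, 0.1, -0.4]
gripper_width: 0.499
grasp_force: 0.0
```

Call:
{"fn": "jog_arm", "kwargs": {
  "targets": [
    [[-0.6,0,0],[0,0,0],50],
    [[-1.2,0,0],[0,0,0],50],
    [[-1.5,0,0],[0,0,0],50],
    [[-1.7,0,0],[0,0,0],50],
    [[-1.9,0,0],[0,0,0],50],
    [[-2.1,0,0],[0,0,0],50],
    [[-2.3,0,0],[0,0,0],50],
    [[-2.5,0,0],[0,0,0],50]
  ]
}}

```text
time: 3.65
tool_pos: [0.5543, 0.0729, 0.0186]
tool_rot: [-0.0, 0.132, 0.991, -0.0]
contact_force: [-0.4, 0.2, -1.0]
gripper_width: 0.497
grasp_force: 0.3
```

Call:
{"fn": "jog_arm", "kwargs": {
  "targets": [
    [[-0.2,0,0],[0,0,0],50],
    [[-0.4,0,0],[0,0,0],50],
    [[-0.6,0,0],[0,0,0],50],
    [[-0.8,0,0],[0,0,0],50],
    [[-1.0,0,0],[0,0,0],50],
    [[-1.2,0,0],[0,0,0],50],
    [[-1.35,0,0],[0,0,0],50],
    [[-1.5,0,0],[0,0,0],50]
  ]
}}

```text
time: 4.65
tool_pos: [0.5906, 0.0631, 0.0188]
tool_rot: [-0.0, 0.132, 0.991, -0.0]
contact_force: [-1.9, 0.6, 0.3]
gripper_width: 0.503
grasp_force: 0.5
```

Call:
{"fn": "jog_arm", "kwargs": {
  "targets": [
    [[-0.08,0,0],[0,0,0],50],
    [[-0.16,0,0],[0,0,0],50],
    [[-0.16,0,0],[0,0,0],50]
  ]
}}

```text
time: 5.03
tool_pos: [0.5946, 0.062, 0.0189]
tool_rot: [0.0, 0.132, 0.991, -0.0]
contact_force: [0.8, 0.4, 0.4]
gripper_width: 0.506
grasp_force: 0.0
```

Call:
{"fn": "jog_arm", "kwargs": {
  "targets": [
    [[-0.05,0,0],[0,0,0],50],
    [[-0.1,0,0],[0,0,0],50],
    [[-0.1,0,0],[0,0,0],50]
  ]
}}

```text
time: 5.4
tool_pos: [0.5954, 0.0618, 0.0186]
tool_rot: [-0.002, 0.132, 0.991, 0.0]
contact_force: [-5.6, 2.0, 4.6]
gripper_width: 0.5
grasp_force: 2.9
```

```bash
python3 - <<'E'
from h import *
im,p,s=wrist(); cv2.imwrite("pics/w2.png",im[:,:,::-1])
im,d=grab_frame("top"); cv2.imwrite("pics/t2.png",cv2.resize(im[120:250,180:330,::-1],None,fx=4,fy=4,interpolation=cv2.INTER_CUBIC)); print(s["contact_force"],s["joint_pos"])
E
```

```text
[-5.60429958  1.98537847  4.55250006] [-2.11440403e-02  2.14795886e-01  1.81592104e+00  5.30830367e-04
  1.11449144e+00 -1.32662615e+00]
```

View pics/w2.png

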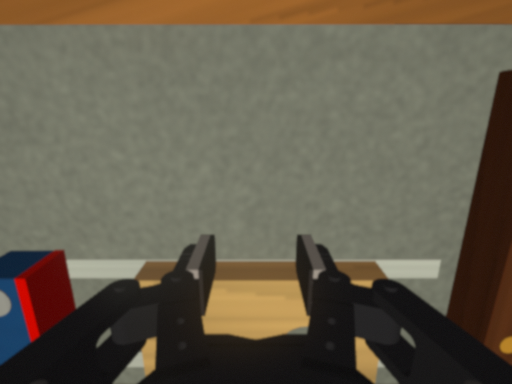

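The wrist view shows the panel's near edge level at row 262–280, square to the jig, with the red pad at lower left (50,290). At 5.6 N it is against the fence. Next I back off, turn the tool and look at the panel's −y end.

Call:
{"fn": "jog_arm", "kwargs": {
  "targets": [
    [[0.5,0,0],[0,0,0],50],
    [[0.6,0,-1.5],[0,0,0],50],
    [[0.6,0,-4],[0,0,1.3],30],
    [[0,-1,-5],[0,0,2.6],30],
    [[-1,-2,-5],[0,0,3.9],30],
    [[-2.2,-3.4,-5],[0,0,5.2],30],
    [[-2.2,-3.4,-5],[0,0,6.5],30],
    [[-2.2,-3.4,-5],[0,0,7.8],30]
  ]
}}

```text
time: 6.5
tool_pos: [0.6273, -0.0358, 0.1436]
tool_rot: [0.0, 0.63, 0.777, 0.0]
contact_force: [-0.9, -0.1, -0.2]
gripper_width: 0.297
grasp_force: 0.0
```

Call:
{"fn": "jog_arm", "kwargs": {
  "targets": [
    [[0,0,0],[0,0,1.3],30],
    [[0,0,0],[0,0,2.6],30],
    [[0,0,0],[0,0,3.45],30],
    [[0,0,0],[0,0,3.45],30]
  ]
}}

```text
time: 7.0
tool_pos: [0.6272, -0.035, 0.1437]
tool_rot: [0.0, 0.794, 0.608, 0.0]
contact_force: [-0.6, -0.1, -0.5]
gripper_width: 0.304
grasp_force: 0.0
```

```bash
python3 - <<'E'
from h import *
import pickle
im,p,s=wrist(); pickle.dump((im,p),open("pics/w3.pkl","wb")); cv2.imwrite("pics/w3.png",im[:,:,::-1]); 
y=np.radians(-15.07); jx=np.array([np.cos(y),np.sin(y)]); jy=np.array([-jx[1],jx[0]]); t=s["tool_pos"][:2]
R=Ro.from_quat(np.r_[s["tool_rot"][1:],s["tool_rot"][0]]).as_matrix()
print("jig tcp",t@jx-.570,t@jy-.199,s["tool_pos"][2],R[:2,:2].T@np.c_[jx,jy],s["joint_pos"][5])
E
```

```text
jig tcp 0.044705949335496875 -0.06968371883449917 0.14374372496219856 [[ 0.00126867  0.99999919]
 [ 0.99999901 -0.00126863]] 0.0903021690601209
```

View pics/w3.png

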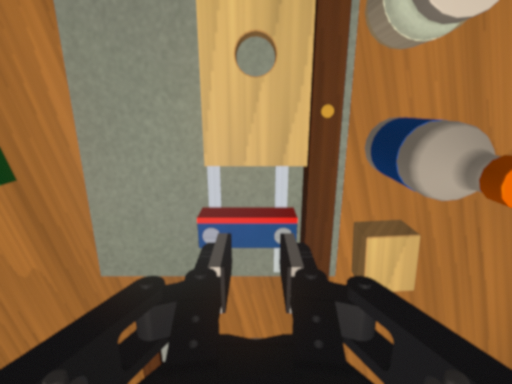

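The wrist view shows the panel square, its edge on the fence at column ~308, its −y end at row 166, and the pad's front face at rows 208–217.

```bash
python3 - <<'E'
from h import *
import pickle
im,p=pickle.load(open("pics/w3.pkl","rb"))
y=np.radians(-15.07); jx=np.array([np.cos(y),np.sin(y)]); jy=np.array([-jx[1],jx[0]])
for u in(225,255,285): print(im[160:172,u].tolist() if u==255 else "", [tuple(x) for x in im[204:222,u]] if u==255 else "")
for n,uv,z in(("panel end L",(212,166),.032),("panel end R",(300,166),.032),("pad base",(255,207.5),.012),("pad top",(255,217),.042),("blue rear",(255,248),.042),("fence bottom",(306,185),.012),("panel x-",(205,160),.032),("panel x+",(308,160),.032)):
    w=cast(p,[uv],z)[0,:2]; print(n,w@jx-.570,w@jy-.199)
E
```

```text
[[210, 172, 108], [211, 172, 108], [211, 172, 108], [211, 173, 109], [207, 170, 108], [194, 164, 111], [169, 152, 115], [146, 142, 118], [139, 139, 119], [137, 139, 120], [136, 138, 119], [136, 138, 119]] [(np.uint8(133), np.uint8(135), np.uint8(118)), (np.uint8(132), np.uint8(130), np.uint8(114)), (np.uint8(127), np.uint8(114), np.uint8(100)), (np.uint8(121), np.uint8(87), np.uint8(76)), (np.uint8(114), np.uint8(55), np.uint8(48)), (np.uint8(112), np.uint8(39), np.uint8(36)), (np.uint8(111), np.uint8(37), np.uint8(34)), (np.uint8(111), np.uint8(37), np.uint8(33)), (np.uint8(111), np.uint8(35), np.uint8(32)), (np.uint8(112), np.uint8(37), np.uint8(35)), (np.uint8(111), np.uint8(36), np.uint8(33)), (np.uint8(114), np.uint8(37), np.uint8(35)), (np.uint8(129), np.uint8(37), np.uint8(34)), (np.uint8(170), np.uint8(43), np.uint8(39)), (np.uint8(214), np.uint8(50), np.uint8(45)), (np.uint8(231), np.uint8(55), np.uint8(47)), (np.uint8(235), np.uint8(56), np.uint8(47)), (np.uint8(230), np.uint8(57), np.uint8(52))]
 
panel end L 0.007073866808926743 -0.0472175664210476
panel end R 0.08411616511879472 -0.04727587828955679
pad base 0.044674492919021036 -0.09275974801167115
pad top 0.04467474859993026 -0.09111464633625695
blue rear 0.0446486366584139 -0.12147427809999019
fence bottom 0.09380719428285855 -0.06985980892368934
panel x- 0.0012121769069096677 -0.04191296261675731
panel x+ 0.0908515817569544 -0.04197867205445563
```

Call:
{"fn": "jog_arm", "kwargs": {
  "targets": [
    [[0,0,2],[0,0,0],30],
    [[0,0,3.5],[0,0,0],30],
    [[0,0,4.5],[0,0,0],30],
    [[0,0,5],[0,0,0],30],
    [[0.2,0,5],[0,0,0],30],
    [[0.4,0,5],[0,0,0],30],
    [[0.6,0,5],[0,0,0],30],
    [[0.8,0,5],[0,0,0],30]
  ]
}}

```text
time: 8.05
tool_pos: [0.6336, -0.0157, 0.02]
tool_rot: [0.001, 0.794, 0.607, 0.001]
contact_force: [0.0, -0.8, 1.3]
gripper_width: 0.297
grasp_force: 0.7
```

Call:
{"fn": "jog_arm", "kwargs": {
  "targets": [
    [[0.2,0,0],[0,0,0],30],
    [[0.4,0,0],[0,0,0],30],
    [[0.6,0,0],[0,0,0],30],
    [[0.8,0,0],[0,0,0],30],
    [[1.0,0,0],[0,0,0],30],
    [[1.2,0,0],[0,0,0],30],
    [[1.35,0,0],[0,0,0],30],
    [[1.45,0,0],[0,0,0],30]
  ]
}}

```text
time: 9.05
tool_pos: [0.6422, 0.0195, 0.0187]
tool_rot: [-0.0, 0.795, 0.607, -0.0]
contact_force: [0.0, -1.8, -0.0]
gripper_width: 0.297
grasp_force: 0.6
```

Call:
{"fn": "jog_arm", "kwargs": {
  "targets": [
    [[0.05,0,0],[0,0,0],30],
    [[0.1,0,0],[0,0,0],30],
    [[0.1,0,0],[0,0,0],30]
  ]
}}

```text
time: 9.43
tool_pos: [0.6428, 0.0214, 0.0187]
tool_rot: [0.0, 0.795, 0.607, -0.0]
contact_force: [0.3, -2.4, 0.4]
gripper_width: 0.301
grasp_force: 1.1
```

Call:
{"fn": "jog_arm", "kwargs": {
  "targets": [
    [[0.05,0,0],[0,0,0],30],
    [[0.1,0,0],[0,0,0],30],
    [[0.1,0,0],[0,0,0],30]
  ]
}}

```text
time: 9.8
tool_pos: [0.6428, 0.0214, 0.0188]
tool_rot: [0.001, 0.794, 0.607, -0.002]
contact_force: [-2.7, -9.7, 1.7]
gripper_width: 0.3
grasp_force: 5.2
```

Call:
{"fn": "jog_arm", "kwargs": {
  "targets": [
    [[-0.4,0,0],[0,0,0],30],
    [[-0.8,0,0],[0,0,0],30],
    [[-0.8,0,-2],[0,0,0],20],
    [[1,-2,-2],[0,0,0],0],
    [[3,-3.4,-2],[0,0,0],0],
    [[3,-3.4,-2],[0,0,0],0],
    [[3,-3.4,-1],[0,0,0],0],
    [[3,-3.4,0],[0,0,0],0]
  ]
}}

```text
time: 10.8
tool_pos: [0.582, 0.1183, 0.0188]
tool_rot: [0.0, 0.795, 0.607, 0.001]
contact_force: [-0.7, -0.8, 0.7]
gripper_width: 0.001
grasp_force: 0.0
```

Call:
{"fn": "jog_arm", "kwargs": {
  "targets": [
    [[0,0.3,0],[0,0,0],0],
    [[0,0.6,0],[0,0,0],0],
    [[0,0.8,0],[0,0,0],0],
    [[0,0.9,0],[0,0,0],0],
    [[0,0.95,0],[0,0,0],0],
    [[0,0.95,0],[0,0,0],0]
  ]
}}

```text
time: 11.55
tool_pos: [0.6041, 0.1126, 0.0189]
tool_rot: [0.0, 0.795, 0.607, 0.0]
contact_force: [0.1, -0.3, 0.6]
gripper_width: 0.0
grasp_force: 0.0
```

Call:
{"fn": "jog_arm", "kwargs": {
  "targets": [
    [[0,0.05,0],[0,0,0],0],
    [[0,0.1,0],[0,0,0],0],
    [[0,0.15,0],[0,0,0],0],
    [[0,0.15,0],[0,0,0],0]
  ]
}}

```text
time: 12.05
tool_pos: [0.6064, 0.1119, 0.0186]
tool_rot: [-0.001, 0.795, 0.607, -0.001]
contact_force: [-5.6, 1.5, 4.0]
gripper_width: -0.001
grasp_force: 3.0
```

Call:
{"fn": "jog_arm", "kwargs": {
  "targets": [
    [[0,-0.6,0],[0,0,0],0],
    [[0,-0.6,-2.5],[0,0,0],10],
    [[-2,0.5,-2.5],[0,0,0],30],
    [[-4,2,-2.5],[0,0,0],30],
    [[-6,2,-2.5],[0,0,0],30],
    [[-8,2,-2.5],[0,0,0],30],
    [[-8.9,2,-2.5],[0,0,0],30],
    [[-8.9,2,-2.5],[0,0,0],30]
  ]
}}

```text
time: 13.05
tool_pos: [0.5971, -0.1171, 0.0813]
tool_rot: [0.0, 0.795, 0.606, 0.0]
contact_force: [0.6, -0.6, 0.2]
gripper_width: 0.301
grasp_force: 0.0
```

```bash
python3 - <<'E'
from h import *
im,p,s=wrist(); cv2.imwrite("pics/w4.png",im[:,:,::-1])
y=np.radians(-15.07); jx=np.array([np.cos(y),np.sin(y)]); jy=np.array([-jx[1],jx[0]]); t=s["tool_pos"]
print(t[:2]@jx-.57,t[:2]@jy-.199,t[2])
E
```

```text
0.03701967219664404 -0.15679896537632962 0.08130925755086302
```

View pics/w4.png

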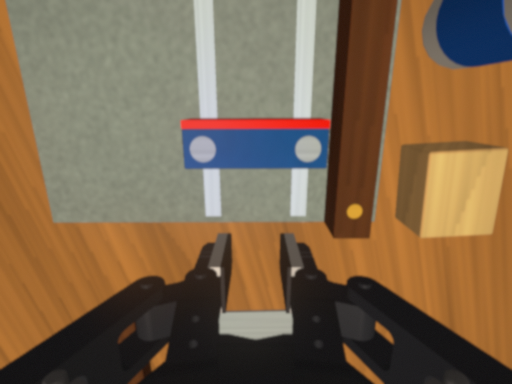

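The wrist view shows the blue stop at rows 118–168, centred at column 255 between the open fingers, with the board's rear edge at row 221, so there is room to come down behind it.

Call:
{"fn": "jog_arm", "kwargs": {
  "targets": [
    [[0,0,1.5],[0,0,0],30],
    [[0,0,2.5],[0,0,0],30],
    [[0.4,0,2.5],[0,0,0],30],
    [[0.8,0,2.5],[0,0,0],30],
    [[1.0,0,2.5],[0,0,0],30],
    [[1.3,0,2.5],[0,0,0],30],
    [[1.6,0,2.5],[0,0,0],30],
    [[1.9,0,2.5],[0,0,0],30]
  ]
}}

```text
time: 14.1
tool_pos: [0.6106, -0.0703, 0.0194]
tool_rot: [0.001, 0.795, 0.607, 0.0]
contact_force: [0.1, -2.4, 0.6]
gripper_width: 0.298
grasp_force: 0.9
```

Call:
{"fn": "jog_arm", "kwargs": {
  "targets": [
    [[0.3,0,0],[0,0,0],30],
    [[0.6,0,0],[0,0,0],30],
    [[0.9,0,0],[0,0,0],30],
    [[1.2,0,0],[0,0,0],30],
    [[1.5,0,0],[0,0,0],30],
    [[1.8,0,0],[0,0,0],30],
    [[2.1,0,0],[0,0,0],30],
    [[2.3,0,0],[0,0,0],30]
  ]
}}

```text
time: 15.1
tool_pos: [0.6252, -0.0145, 0.0188]
tool_rot: [-0.0, 0.794, 0.607, 0.0]
contact_force: [0.6, -1.1, 1.2]
gripper_width: 0.302
grasp_force: 0.8
```

Call:
{"fn": "jog_arm", "kwargs": {
  "targets": [
    [[0.1,0,0],[0,0,0],30],
    [[0.2,0,0],[0,0,0],30],
    [[0.3,0,0],[0,0,0],30],
    [[0.35,0,0],[0,0,0],30],
    [[0.35,0,0],[0,0,0],30]
  ]
}}

```text
time: 15.72
tool_pos: [0.6273, -0.0063, 0.0187]
tool_rot: [-0.0, 0.795, 0.607, 0.0]
contact_force: [0.5, -1.4, 0.7]
gripper_width: 0.3
grasp_force: 0.3
```

Call:
{"fn": "jog_arm", "kwargs": {
  "targets": [
    [[0.05,0,0],[0,0,0],30],
    [[0.1,0,0],[0,0,0],30],
    [[0.1,0,0],[0,0,0],30]
  ]
}}

```text
time: 16.1
tool_pos: [0.6275, -0.0055, 0.0187]
tool_rot: [0.001, 0.794, 0.607, -0.001]
contact_force: [-1.8, -6.1, 1.5]
gripper_width: 0.297
grasp_force: 3.4
```

Call:
{"fn": "jog_arm", "kwargs": {
  "targets": [
    [[0.04,0,0],[0,0,0],30],
    [[0.04,0,0],[0,0,0],30],
    [[-0.5,0,0],[0,0,0],30],
    [[-1,0,0],[0,0,0],30],
    [[-1,0,-2.5],[0,0,0],30],
    [[-1,0,-5],[0,0,0],30],
    [[-1,0,-7],[0,0,0],30],
    [[-1,0,-7],[0,0,0],30]
  ]
}}

```text
time: 17.1
tool_pos: [0.6246, -0.029, 0.2007]
tool_rot: [0.004, 0.795, 0.607, 0.004]
contact_force: [0.1, 0.2, 0.5]
gripper_width: 0.299
grasp_force: 0.0
```

```bash
python3 - <<'E'
from h import *
im,p,s=wrist(); cv2.imwrite("pics/w5.png",cv2.resize(im[0:290,130:390,::-1],None,fx=2,fy=2,interpolation=cv2.INTER_CUBIC)); print(s["tool_pos"])
E
```

```text
[ 0.62464411 -0.02898506  0.20067564]
```

View pics/w5.png

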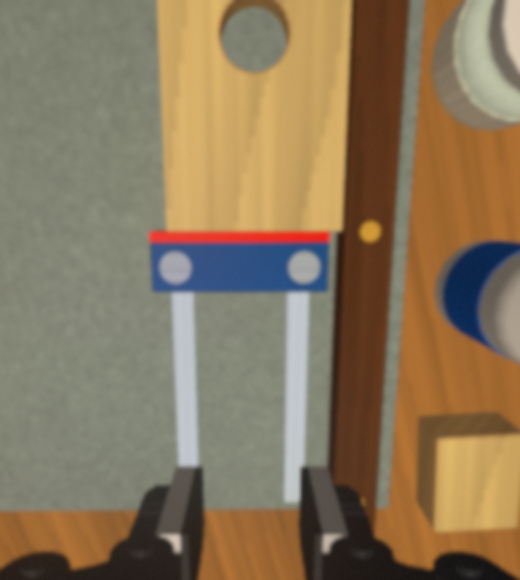

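The pad lies flush on the panel's end (crop row 232) and the panel's edge is on the fence. I'll check the far corner next.

Call:
{"fn": "jog_arm", "kwargs": {
  "targets": [
    [[2,0,-1],[0,0,0],30],
    [[4,0,-1],[0,0,0],30],
    [[4,0,-1],[0,0,0],30],
    [[4,0,-1],[0,0,0],30]
  ]
}}

```text
time: 17.65
tool_pos: [0.6467, 0.0679, 0.2164]
tool_rot: [-0.001, 0.794, 0.607, -0.002]
contact_force: [-1.5, 0.3, -0.3]
gripper_width: 0.301
grasp_force: 0.0
```

```bash
python3 - <<'E'
from h import *
im,p,s=wrist(); cv2.imwrite("pics/w6.png",cv2.resize(im[40:300,120:400,::-1],None,fx=2.2,fy=2.2,interpolation=cv2.INTER_CUBIC)); print(s["tool_pos"])
E
```

```text
[0.64666431 0.06788112 0.21639758]
```

View pics/w6.png

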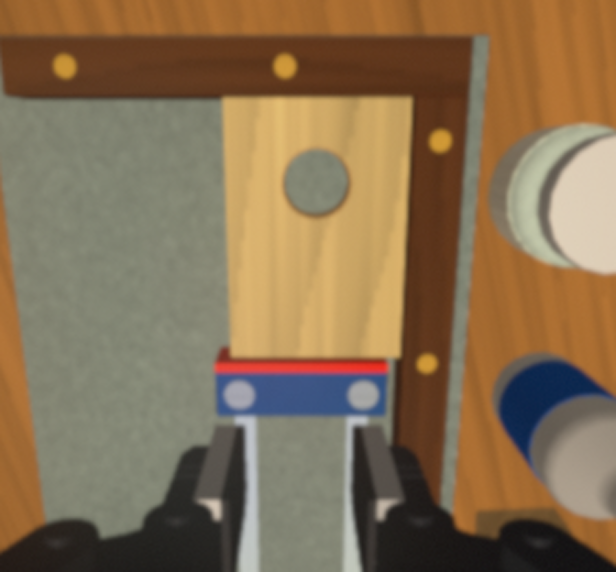

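The panel meets the end stop (crop row 97), the fence (column ~408) and the pad (row 358), with no gaps showing, and the hand is clear.

```bash
python3 -c "
from plant import *
print(job_done())"
```

```text
the job is handed in; nothing more can be done
None
```

I handed the job in at about 17.7 s of the 48 s allowed: the panel is seated against the back fence and end stop, the stop's red pad is against its other end, the last wrist pictures show no gaps, and the hand is clear.

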